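Vent the injector tester and seat an injector in its bayonet head

ROBOT

A 6-joint arm with a two-finger parallel gripper is mounted at the origin on the work surface. World frame = base frame: x ahead of the robot, y to its left, z up, the work surface at z = 0. Lengths are in m, angles in rad, forces in N, time in s.
With the tool pointing down it reaches from about 0.25 to 0.725 m from the base axis. Payload 4 kg.
Tool frame: the origin (TCP) lies midway between the tips of the shut fingers; the grasp point (between the pads) lies 19 mm behind it; z points along the fingers, y is the direction in which the jaws open and shut (so a half turn about z gives the same grasp; the last joint's range is limited). The gripper opens to 85 mm and grips with 20 to 120 N. Pads are 22 mm wide; open, the fingers measure 114 mm over their backs; the gripper's body (76 mm by 85 mm) begins 54 mm behind the grasp point. The pads swing forward as they close: fully open they stand 13 mm farther back than shut.
Start: joints at [1.109, 0.241, 0.005, 1.335, 0, 1.571], TCP at [0.223, 0.448, 0.231] pointing down, gripper open.
Joint ranges: [-2.72, 2.72], [-1.05, 1.87], [-1.09, 1.28], [-1.99, 2.15], [-1.42, 1.44], [-3.14, 3.14]. Speed limits (rad/s): [2.79, 2.79, 3.14, 3.14, 3.14, 3.14].

INTERFACE

Orientations are given as a unit quaternion [x, y, z, w].
In Python, from workcell import bot, eyes, job gives the robot as it stands.
- The arm moves only by the shell command python3 -m crank 'ROWS'. ROWS is a JSON object of lists of equal length, an entry for each row: "dr": the turn, a rotation vector about the tool's x, y, z in rad, a list of three; "travel": the shift along the tool's x, y, z in m, a list of three; "hand": the finger opening in m, from 0 to 0.0854. In form: {"dr": [[wx, wy, wz], ...], "travel": [[x, y, z], ...], "hand": [hand, ...]}. A call has 1 to 10 rows; each row is the pose to reach, as a shift and turn from the pose commanded when the call began, along the tool's axes at that moment; what a row does not reach only later rows make up. A row lasts 1/8 s, in which the tool goes at most 62.5 mm and 10.7 degrees, less where a joint would pass 70% of its speed; a pose out of reach is approached as far as the arm can. A call with a gripper value outside its range is refused whole. The fingers move at their own pace and stop on an object; the grip force is fixed at half the most. Time passes only in rows, so rows that repeat a pose let the fingers close. It gives the time, the measured TCP pose, the force and the opening at its end, in the units of the state.
- bot.get_obs(): the state, without advancing time (a new reading comes with each control period).
- eyes.camera(name): name is "scene" or "top" or "wrist"; returns a dict with "color" (420x560x3 uint8, red, green, blue), "K" (3x3 intrinsics, pixels), "D" ([k1, k2, p1, p2, k3] as OpenCV has them; the pictures are not rectified), "R" (3x3) and "t" (3): a world point X has camera coordinates R X + t; the wrist camera has in their place "T_tool_cam" (4x4, takes a point from camera to tool coordinates, whose origin is the TCP and whose axes are the flange's). Camera axes: x right, y down, z forward; pixel columns grow to the right and rows downward; lengths in m; the calibration is good to about 2 mm. A picture is of the moment at which its call begins: read the wrist's pose just before it. There is no depth.
- job.job_done(): hands the job in, once; it reports no verdict.
The state is a dict: "clock": time; "joint_pos": joint angles; "joint_vel": joint speeds; "tau": joint torques, N m; "eef_pos": TCP position; "tool_rot": TCP orientation; "ft_force": force on the tool from outside, world axes, zero at the start; "ft_torque": the same for the moment, N m; "grip_width": finger opening in m.
Only numpy, scipy, OpenCV 4.12 (cv2) and the standard library are available. Lean on these libraries where they do the work, as an engineer would, in place of code of your own. Each camera call takes 0.05 s, during which the arm holds its last target.

TASK

Set the red valve lever of the injector tester to the yellow vent mark, halfway between green and red. Then take the blue-topped injector with the brass two-lug collar out of the rack, push it straight down into the test head with its lugs in the two slots until it is fully home against the spring, and turn it clockwise about a quarter turn to the stop. Finish holding it there in the gripper, still pressed fully home and turned to the stop, ready for the bleeding stroke of the pump; do not let go, leave the lever at vent, and leave everything else on the bench where it is.

Things in the scene. Friction and masses are not known exactly. Their poses are not given: they have to be found in the camera images.
- tester: the hand-pump injector tester, fixed: grey base plate 190 x 500 x 12 mm with the round test head near its right end, a brass valve block in the middle and the tall pump column with gauge (440 mm high) at its left end. Origin on the bench right under the axis of the test head; x axis points along the two entry slots of the head and away from the robot, y along the base plate towards the valve (155 mm from the head axis) and the pump (385 mm), z up
- head_mouth (a point): centre of the mouth of the test head: the top face of a 68 mm round head, 130 mm above the bench. The bore is 33 mm across; two opposite slots 13 mm wide reach out to 24 mm from the axis, along this point's x axis (plus and minus). z up. Under the 8 mm thick top ledge runs a channel 10 mm high for the lugs, from each slot clockwise (seen from above) 80 degrees to a solid stop; anticlockwise of the slots it is blocked. A copper sprung seat inside carries the injector's collar
- head_lock (a point): same point as head_mouth, but its x axis points along the lugs when they stand at the stops, 80 degrees clockwise (seen from above) from the slots
- seat (a joint): how far the sprung seat in the head is pushed down, m: 0 free, with the injector's lugs lying in the slots and its nozzle tip 48 mm below the mouth; above 0.006 the lugs are clear under the ledge and can be turned; 0.010 fully home (lugs on the channel floor, nozzle tip 58 mm below the mouth). The spring pushes up with 3.6 N at 0 and 9.6 N at home; let go in the turned position it rises to 0.006, where the ledge holds the lugs
- valve (a joint): angle of the valve lever, rad: 0 at the green mark (lever points along minus x of the tester, to the robot), 0.785 at the yellow vent mark, 1.571 at the red mark (lever points along plus y of the tester, to the pump); grows clockwise seen from above. Stiff: stays where it is put, takes about 0.12 N m to move. It starts near green
- valve_hinge (a point): the lever's upright axis, at the lever's mid height, 88 mm above the bench; the white index plate (52 mm radius) with the colour marks lies 12 mm below
- valve_grip (a point): middle of the lever's red handle, 80 mm from the hinge; the handle is 64 mm long towards and away from the hinge, 16 mm wide, 14 mm high, and hangs free 69 mm over the base plate
- injector: the injector to fit, upright in a hole of the rack, 260 g: blue square head 26 x 26 mm from 84 to 118 mm above the origin (sides along x and y, the place to grip), small grey plug on it up to 131 mm, steel body 22 mm, brass collar 30 mm round from 38 to 58 mm, nozzle nut 18 mm below it. Two brass lugs, 8 mm wide, 40 to 46 mm above the origin, stick out along plus and minus x to 22 mm from the axis. Origin at the nozzle tip, z up along the axis
- rack: fixed wooden rack 70 x 230 x 46 mm with three 21 mm holes 75 mm apart along its y; injectors stand in it on their collars, nozzle tip 8 mm above the bench. Origin under its centre
- injector_green: another injector in the rack, green head, plain dark collar without lugs: leave alone. Origin at the nozzle tip
- injector_black: another injector in the rack, black head, plain dark collar without lugs: leave alone. Origin at the nozzle tip
- nozzle_nut: loose brass nozzle nut, 22 mm round, 26 mm high, standing on the tester's base plate: leave alone. Origin under its centre
- wrench: wrench 190 mm long lying flat on the bench beyond the rack, seen from the robot: leave alone. Origin under its middle
- screwdriver: screwdriver with red handle lying flat on the bench to the right of the rack: leave alone
- spray_can: blue and yellow spray can 60 mm round, 150 mm high, beyond the rack and tester, seen from the robot: leave alone. Origin under its centre
- oil_bottle: white bottle with red cap, 64 mm round, 170 mm high, to the right: leave alone. Origin under its centre

How it is judged:
On the way, in this order (a step that is already met when the one before it is completed fails the run):
1. the valve lever is at the yellow vent mark, while the head is still empty (value of joint valve between 0.665 and 0.905 rad and value of joint seat below 0.003 m), for 0.3 s.
2. the injector is pushed down against the spring with its lugs through the slots (value of joint seat above 0.0065 m and horizontal distance between injector and head_mouth below 0.005 m and angle between the x axis of injector and the x axis of head_mouth, either way round below 0.25 rad), for 0.05 s.
At the end, for the whole second after the job is handed in: Lever within 0.12 rad of vent (0.785); injector in the head, within 5 mm of its axis and 0.08 rad of upright, lugs within 0.2 rad of the stops, tip 55.5 mm or more below the mouth, seat pressed more than 8 mm (home is 10), still, gripped by the fingers with more than 2 N (value of joint valve between 0.665 and 0.905 rad and value of joint seat above 0.008 m and z of injector in the frame of head_mouth below -0.0555 m and horizontal distance between injector and head_mouth below 0.005 m and angle between injector's own z axis and vertical below 0.08 rad and angle between the x axis of injector and the x axis of head_lock, either way round below 0.2 rad and contact force between the fingers and injector above 2 N and linear speed of injector below 0.02 m/s); the arm keeps its last pose, push and grip.
It fails at once if another injector in the rack is disturbed by more than 20 mm (distance of any of injector_green, injector_black from where it was at the start of the episode above 0.02 m).
It fails at once if something else on the bench is moved by more than 30 mm (distance of any of nozzle_nut, wrench, screwdriver, spray_can, oil_bottle from where it was at the start of the episode above 0.03 m).
It also fails if it takes over 61 s, if anything falls off the work surface, if the arm or the gripper's body presses on something with over 40 N, if the wrist force passes 120 N, or if a joint passes its speed limit or range.

## Working session

There is one attempt and no reset: what is moved stays moved. The work goes in short steps, Python scripts to look and compute and a shell command to move; the robot and the scene stay as the last step left them, time stands still between calls to the robot, and variables do not carry over. Pictures are saved under pics/ and viewed, and the job is handed in when it is done.

```bash
ls; mkdir -p pics; python3 - <<'E'
from workcell import bot, eyes, job
import cv2
print(bot.get_obs())
for n in ["scene","top","wrist"]:
    c=eyes.camera(n); cv2.imwrite(f"pics/{n}0.png",c["color"][:,:,::-1])
    print(n,{k:v for k,v in c.items() if k!="color"})
E
```

```text
pics
{'clock': 0.0, 'joint_pos': array([ 1.10896670e+00,  2.41433338e-01,  3.72680114e-03,  1.33517129e+00,
       -1.78542835e-05,  1.57080193e+00]), 'joint_vel': array([-0.00092587, -0.00019065, -0.00024582, -0.0005158 , -0.00133024,
       -0.00090122]), 'tau': array([ 1.83469001e-04, -3.72317684e+01,  2.52407598e+01,  1.70394470e-02,
        7.32786793e-05, -6.38740090e-06]), 'eef_pos': array([0.22252209, 0.44706211, 0.23040375]), 'tool_rot': array([ 2.28870745e-01,  9.73456264e-01, -1.01517136e-03, -2.29501908e-04]), 'ft_force': array([ 0.55195474, -0.56955986,  0.07747554]), 'ft_torque': array([ 0.0462551 , -0.01745512, -0.01353837]), 'grip_width': 0.08561020346750986}
scene {'K': array([[482.79709422,   0.        , 276.43139039],
       [  0.        , 482.79709422, 206.16465647],
       [  0.        ,   0.        ,   1.        ]]), 'D': array([-0.04131029,  0.        ,  0.        ,  0.        ,  0.        ]), 'R': array([[-0.71076645,  0.7032625 ,  0.01526107],
       [ 0.55975614,  0.57860164, -0.59320587],
       [-0.42600952, -0.41308836, -0.80490614]]), 't': array([ 0.4866
[... 378 characters left out ...]

       [ 0.14509674, -0.00245928, -0.98941442]]), 't': array([-0.10472009,  0.5959123 ,  1.29918087])}
wrist {'K': array([[337.57501912,   0.        , 277.8328502 ],
       [  0.        , 337.57501912, 211.05351314],
       [  0.        ,   0.        ,   1.        ]]), 'D': array([-0.0380556,  0.       ,  0.       ,  0.       ,  0.       ]), 'T_tool_cam': array([[ 3.15043725e-04, -9.48966798e-01, -3.15375834e-01,
         8.04620929e-02],
       [ 9.99999757e-01,  1.03031467e-04,  6.88924719e-04,
        -6.20241072e-04],
       [-6.21273050e-04, -3.15375974e-01,  9.48966601e-01,
        -1.41927540e-01],
       [ 0.00000000e+00,  0.00000000e+00,  0.00000000e+00,
         1.00000000e+00]])}
```

View pics/scene0.png

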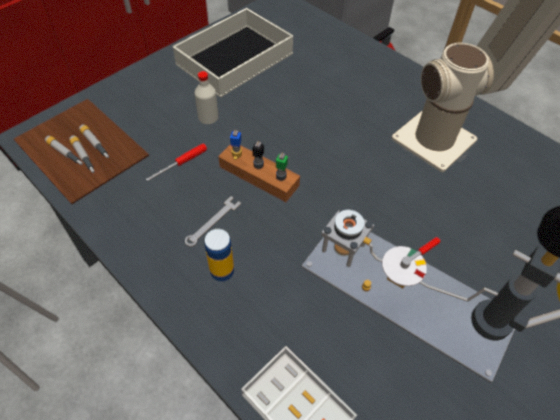

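View pics/top0.png

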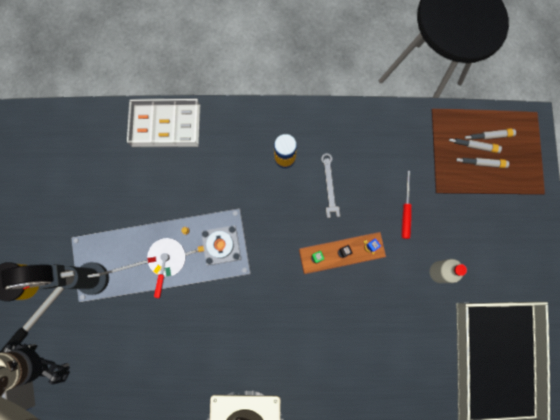

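View pics/wrist0.png

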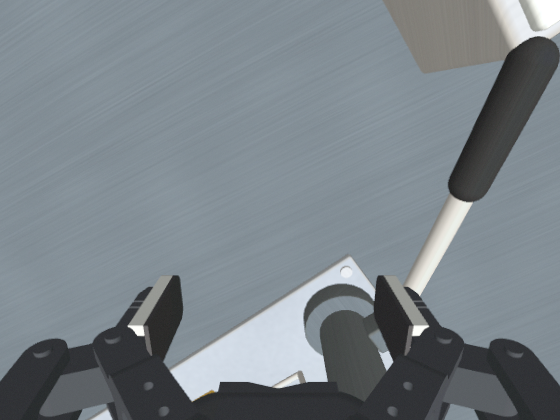

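```bash
cat > h.py <<'E'
import numpy as np, cv2
from workcell import bot, eyes
from scipy.spatial.transform import Rotation as Ro
def pose():
    o=bot.get_obs(); T=np.eye(4); T[:3,:3]=Ro.from_quat(o["tool_rot"]).as_matrix(); T[:3,3]=o["eef_pos"]; return T
def cam(n, save=None):
    T=pose(); c=eyes.camera(n)
    if n=="wrist":
        M=np.linalg.inv(T@c["T_tool_cam"]); c["R"]=M[:3,:3]; c["t"]=M[:3,3]
    if save: cv2.imwrite(f"pics/{save}.png",c["color"][:,:,::-1])
    np.savez(f"pics/{save or n}.npz",**{k:c[k] for k in["R","t","K","D","color"]})
    return c
def ray(c,uv):
    p=cv2.undistortPoints(np.array([[uv]],float),c["K"],c["D"])[0,0]
    d=c["R"].T@np.array([p[0],p[1],1]); o=-c["R"].T@c["t"]; return o,d/np.linalg.norm(d)
def atz(c,uv,z):
    o,d=ray(c,uv); return o+d*(z-o[2])/d[2]
def tri(*cu):
    A=np.zeros((3,3));b=np.zeros(3);rs=[ray(c,uv) for c,uv in cu]
    for o,d in rs:
        P=np.eye(3)-np.outer(d,d);A+=P;b+=P@o
    x=np.linalg.solve(A,b); return x,[np.linalg.norm((np.eye(3)-np.outer(d,d))@(x-o)) for o,d in rs]
def proj(c,X):
    r,_=cv2.Rodrigues(np.asarray(c["R"])); return cv2.projectPoints(np.array([X],float),r,c["t"],c["K"],c["D"])[0][0,0]
def load(n):
    return dict(np.load(f"pics/{n}.npz"))
def crop(c,x0,y0,w,h,s,name):
    im=c["color"][y0:y0+h,x0:x0+w,::-1]; cv2.imwrite(f"pics/{name}.png",cv2.resize(im,None,fx=s,fy=s,interpolation=cv2.INTER_CUBIC))
E
python3 - <<'E'
from h import *
c=cam("scene","s1"); t=cam("top","t1")
crop(c,300,190,200,150,4,"c1"); crop(c,210,110,100,100,6,"c2")
crop(t,60,200,200,110,4,"c3"); crop(t,290,225,110,60,7,"c4")
E
```

```text
(no output)
```

View pics/c1.png

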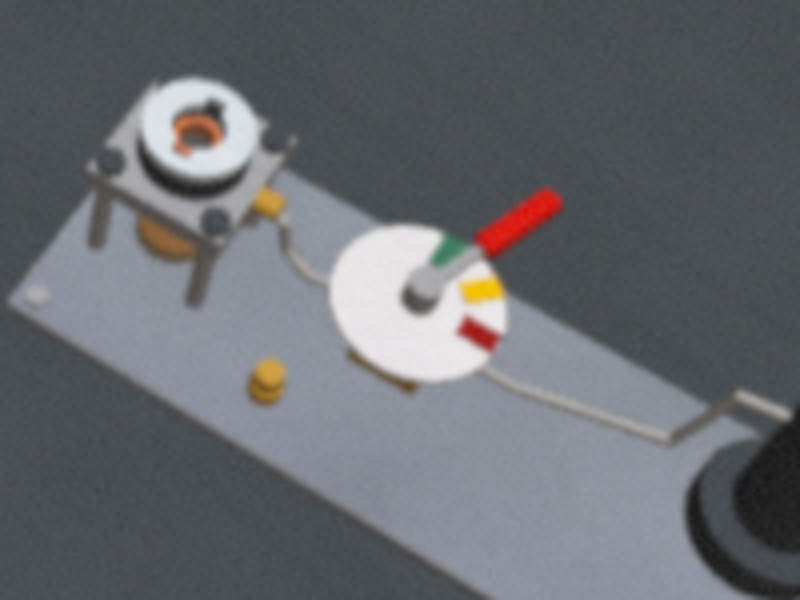

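View pics/c2.png

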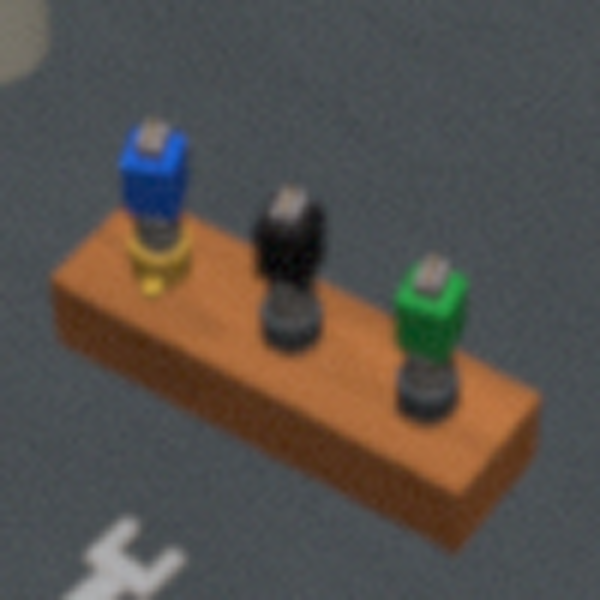

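View pics/c3.png

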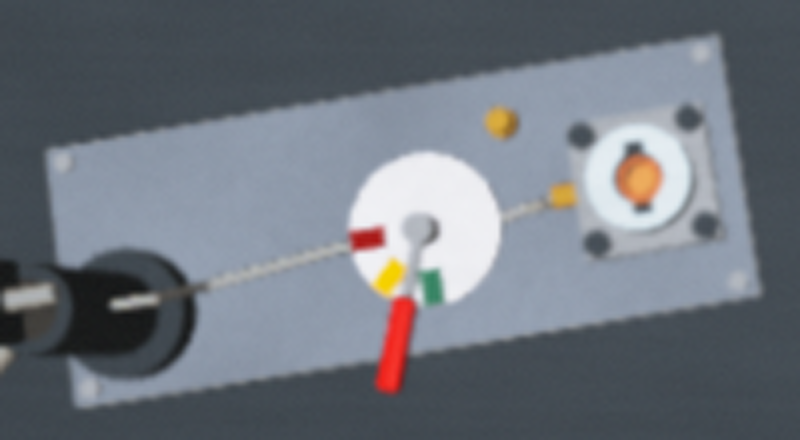

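View pics/c4.png

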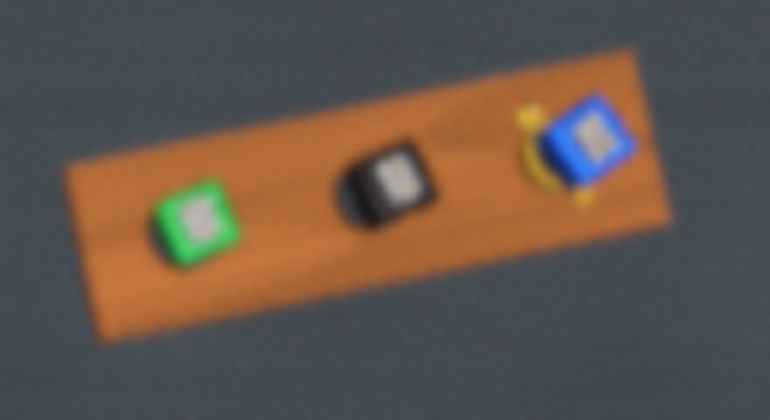

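```bash
python3 - <<'E'
from h import *
c=load("s1");t=load("t1")
def S(x,y,o,s): return (o[0]+(x+.5)/s-.5,o[1]+(y+.5)/s-.5)
s1=lambda x,y:S(x,y,(300,190),4); s2=lambda x,y:S(x,y,(210,110),6)
t1=lambda x,y:S(x,y,(60,200),4); t2=lambda x,y:S(x,y,(290,225),7)
P={}
for n,a,b in [("mouth",s1(198,128),t1(638,177)),("plate",s1(419,302),t1(424.5,229)),("hub",s1(422,284),t1(424,228)),
 ("hand_tip",s1(552,200),t1(388,390)),("hand_near",s1(484,243),t1(402,299)),
 ("blueplug",s2(155,124),t2(597,137)),("blackplug",s2(291,195),t2(402,181)),("greenplug",s2(435,265),t2(202,219)),
 ("nut",s1(268,368),t1(502,122)), ("plateR_near",s1(283,165),t1(762,294)),("plateR_far",s1(10,298),t1(720,36)),("plateL_near",None,t1(78,408)),("plateL_far",None,t1(46,150))]:
    if a is None: print(n,atz(t,b,.012));P[n]=atz(t,b,.012);continue
    x,r=tri((c,a),(t,b)); P[n]=x; print(n,x.round(4),np.round(r,4))
for k,z in [("hand_tip",.09),("mouth",.13)]: print(k,z)
print("top mouth z.13",atz(t,t1(638,177),.13),"plate .076",atz(t,t1(424.5,229),.076))
for a,b in [("plateR_near","plateL_near"),("plateR_far","plateL_far"),("mouth","plate"),("hub","hand_tip"),("greenplug","blueplug")]:
    d=P[b]-P[a]; print(a,b,np.degrees(np.arctan2(d[1],d[0])),np.linalg.norm(d[:2]))
E
```

```text
mouth [0.506  0.0635 0.1322] [0.0026 0.0026]
plate [0.4736 0.2152 0.0777] [0.0019 0.0019]
hub [0.4732 0.2119 0.0942] [0.0016 0.0016]
hand_tip [0.3662 0.2325 0.0907] [0.0026 0.0026]
hand_near [0.4264 0.2229 0.0988] [0.0028 0.0028]
blueplug [ 0.5064 -0.3363  0.1459] [0.0022 0.0022]
blackplug [ 0.4903 -0.2649  0.1425] [0.0024 0.0024]
greenplug [ 0.4757 -0.1911  0.1444] [0.0018 0.0018]
nut [0.5511 0.1723 0.0397] [0.0022 0.0022]
plateR_near [ 0.4139  0.0313 -0.0219] [0.0417 0.0417]
plateR_far [0.6163 0.0235 0.016 ] [0.0016 0.0016]
plateL_near [0.34501597 0.48125624 0.012     ]
plateL_far [0.52960558 0.51574508 0.012     ]
hand_tip 0.09
mouth 0.13
top mouth z.13 [0.50478836 0.06588359 0.13      ] plate .076 [0.47274859 0.21735504 0.076     ]
plateR_near plateL_near 98.69877183362381 0.4551676622769468
plateR_far plateL_far 99.98243336381343 0.4998537446584168
mouth plate 102.04411450501259 0.15518521902093163
hub hand_tip 169.0850950861381 0.10898722457961887
greenplug blueplug -78.08884604952192 0.14838251830580854
```

```bash
cat >> h.py <<'E'
def go(x,y,z,yaw_deg,T=None):
    "travel, dr for TCP target, tool down, tool x at yaw"
    T=pose() if T is None else T; a=np.radians(yaw_deg)
    X=np.array([np.cos(a),np.sin(a),0]);Z=np.array([0,0,-1.]);Rt=np.c_[X,np.cross(Z,X),Z]
    print("travel",(T[:3,:3].T@(np.array([x,y,z])-T[:3,3])).round(4),"dr",Ro.from_matrix(T[:3,:3].T@Rt).as_rotvec().round(4))
E
python3 - <<'E'
from h import *
go(.395,.23,.2,169)
E
```

```text
travel [-0.2512 -0.1178  0.031 ] dr [-1.000e-03 -2.000e-04 -2.698e-01]
```

```bash
python3 -m crank '{"dr":[[0,0,-0.05],[0,0,-0.11],[0,0,-0.17],[0,0,-0.22],[0,0,-0.27],[0,0,-0.27],[0,0,-0.27]],"travel":[[-0.045,-0.02,0.005],[-0.097,-0.045,0.011],[-0.149,-0.07,0.018],[-0.2,-0.094,0.025],[-0.251,-0.118,0.031],[-0.251,-0.118,0.031],[-0.251,-0.118,0.031]],"hand":[0.085,0.07,0.06,0.05,0.05,0.05,0.05]}'
python3 - <<'E'
from h import *
c=cam("wrist","w1"); c=cam("top","t2"); crop(c,60,200,200,110,4,"c5")
E
```

```text
clock: 1.12
eef_pos: [0.3948, 0.2301, 0.2002]
tool_rot: [0.096, 0.995, 0.0, -0.0]
ft_force: [-0.8, 0.4, 0.6]
grip_width: 0.05
```

View pics/w1.png

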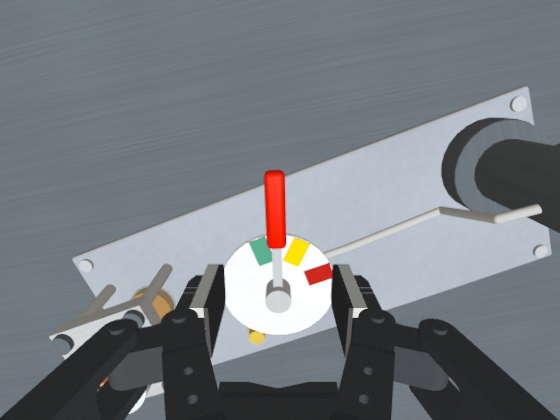

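The lever points straight up in the wrist picture: handle from (276,245) to (275,172), hub at (278,293), green at (262,250), yellow at (297,250), red at (319,274).

```bash
python3 - <<'E'
from h import *
c=load("w1");t=load("t2")
def f(p,z): return atz(c,p,z)
h=f((278,293),.095); tip=f((275,173),.088); near=f((276,246),.095); pl=f((278,286),.076)
g,y,r=[f(p,.0765) for p in [(262,251),(297,251),(319,274)]]
print(h,tip,near,pl)
ang=lambda a,b:np.degrees(np.arctan2(*(b-a)[1::-1]))
for b in (tip,near,g,y,r): print(ang(h,b),np.linalg.norm((b-h)[:2]))
crop(t,60,200,200,110,4,"c5")
for n,p in [("Rnear",(86,266)),("Lnear",(518,104)),("Lfar",(541,251))]: print(n,f(p,.014))
E
```

```text
[0.46745655 0.21549904 0.095     ] [0.36789317 0.23257628 0.088     ] [0.42474769 0.22219554 0.095     ] [0.47201884 0.21463    0.076     ]
170.2672604121504 0.10101732667933278
171.08890997338102 0.04323066396655891
-166.43229378884936 0.033154921440508967
140.3629139557499 0.034321108999132766
90.97561551048254 0.03715405604801042
Rnear [0.44455068 0.00519834 0.014     ]
Lnear [0.36121705 0.46811631 0.014     ]
Lfar [0.52301507 0.49821615 0.014     ]
```

View pics/c5.png

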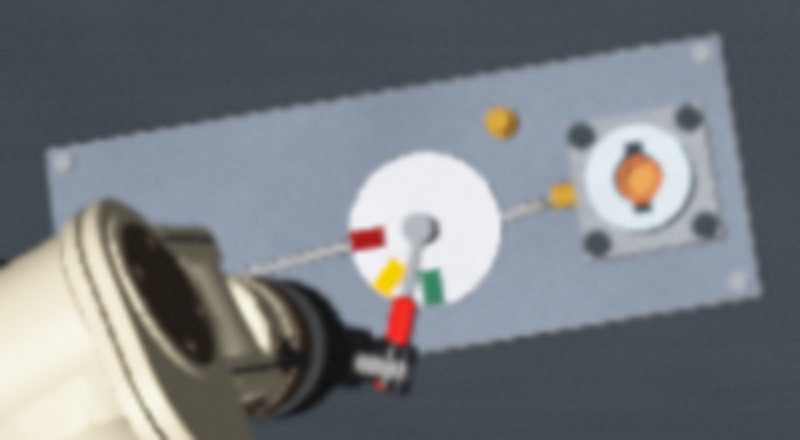

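```bash
python3 -m crank '{"dr":[[0,0,0],[0,0,0],[0,0,0],[0,0,0],[0,0,0],[0,0,0],[0,0,0],[0,0,0]],"travel":[[0,0,0.04],[0,0,0.09],[0,0,0.125],[0,0,0.133],[0,0,0.133],[0,0,0.133],[0,0,0.133],[0,0,0.133]],"hand":[0.05,0.05,0.05,0.05,0.03,0.005,0.005,0.005]}'
python3 - <<'E'
from h import *
import math
T=pose()
h=np.array([.472,.215])
for a in (170,164,157,151,145,143):
    print(a);go(h[0]+.08*math.cos(math.radians(a)),h[1]+.08*math.sin(math.radians(a)),.067,a,T)
E
```

```text
clock: 2.22
eef_pos: [0.3956, 0.2307, 0.0689]
tool_rot: [0.096, 0.995, 0.001, 0.001]
ft_force: [-2.0, -1.5, 6.0]
grip_width: 0.0149
170
travel [ 0.002  -0.0022  0.0019] dr [ 0.002   0.0016 -0.0177]
164
travel [0.0017 0.0062 0.0019] dr [0.0021 0.0015 0.0871]
157
travel [0.0003 0.0158 0.0019] dr [0.0022 0.0014 0.2092]
151
travel [-0.0019  0.0239  0.0019] dr [0.0022 0.0013 0.314 ]
145
travel [-0.0049  0.0317  0.0019] dr [0.0023 0.0011 0.4187]
143
travel [-0.0061  0.0343  0.0019] dr [0.0023 0.0011 0.4536]
```

```bash
python3 -m crank '{"dr":[[0,0,0.05],[0,0,0.13],[0,0,0.21],[0,0,0.29],[0,0,0.36],[0,0,0.42],[0,0,0.42],[0,0,0.42]],"travel":[[0,0.004,-0.001],[0,0.01,-0.001],[-0.001,0.0165,-0.001],[-0.0025,0.023,-0.001],[-0.0045,0.0285,-0.001],[-0.0065,0.033,-0.001],[-0.0065,0.033,-0.001],[-0.0065,0.033,-0.001]],"hand":[0.005,0.005,0.005,0.005,0.005,0.005,0.005,0.005]}'
python3 -m crank '{"dr":[[0,0,0],[0,0,0],[0,0,0],[0,0,0],[0,0,0],[0,0,0]],"travel":[[0,0,0],[0,0,0],[0,0,-0.05],[0,0,-0.1],[0,0,-0.15],[0,0,-0.15]],"hand":[0.05,0.05,0.05,0.05,0.05,0.05]}'
python3 - <<'E'
from h import *
c=cam("wrist","w2"); print(pose())
E
```

```text
clock: 3.22
eef_pos: [0.4088, 0.2612, 0.069]
tool_rot: [0.301, 0.954, 0.0, 0.001]
ft_force: [2.0, -2.5, 0.9]
grip_width: 0.0147
clock: 3.98
eef_pos: [0.4096, 0.2632, 0.2228]
tool_rot: [0.301, 0.954, 0.004, 0.003]
ft_force: [0.3, -1.0, -1.3]
grip_width: 0.0498
[[-0.81897059  0.57382456  0.00354151  0.40839239]
 [ 0.5738343   0.81896587  0.00301828  0.26227353]
 [-0.00116841  0.00450412 -0.99998917  0.22022557]
 [ 0.          0.          0.          1.        ]]
```

View pics/w2.png

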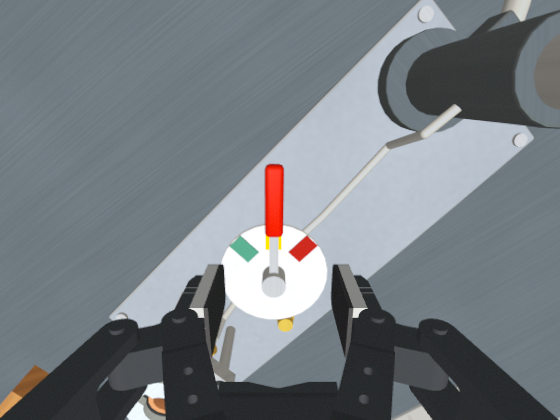

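The lever lies right over the yellow mark, about (274,240), with green at (243,249) and red at (303,248) on either side. The vent step looks done. Next I'll look down on the head.

```bash
python3 - <<'E'
from h import *
go(.505,.064,.24,124)
E
```

```text
travel [-0.1929 -0.1069 -0.02  ] dr [4.700e-03 3.000e-04 3.662e-01]
```

```bash
python3 -m crank '{"dr":[[0.004,0,0.09],[0.004,0,0.18],[0.004,0,0.27],[0.004,0,0.366],[0.004,0,0.366],[0.004,0,0.366]],"travel":[[-0.04,-0.022,-0.02],[-0.09,-0.05,-0.02],[-0.14,-0.078,-0.02],[-0.193,-0.107,-0.02],[-0.193,-0.107,-0.02],[-0.193,-0.107,-0.02]],"hand":[0.05,0.05,0.05,0.05,0.05,0.05]}'
python3 - <<'E'
from h import *
c=cam("wrist","w3"); print(pose()); crop(c,190,130,180,130,4,"c6")
c=cam("top","t3"); crop(c,60,200,200,110,4,"c7")
E
```

```text
clock: 4.78
eef_pos: [0.5031, 0.0629, 0.2368]
tool_rot: [0.47, 0.883, -0.003, -0.002]
ft_force: [-0.8, 0.3, 0.8]
grip_width: 0.05
[[-0.55992521  0.82852419 -0.00560676  0.50304341]
 [ 0.82854249  0.55992052 -0.00252007  0.06360099]
 [ 0.0010514  -0.00605649 -0.99998111  0.23712071]
 [ 0.          0.          0.          1.        ]]
```

View pics/w3.png

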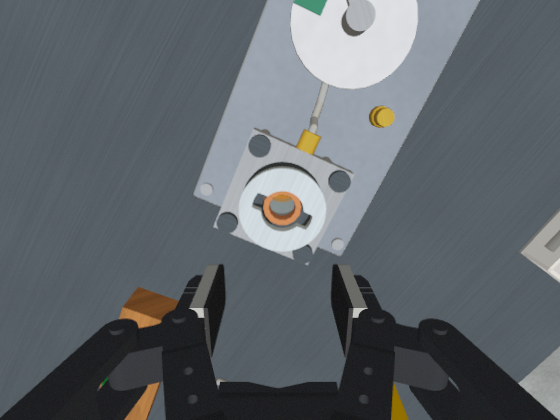

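View pics/c6.png

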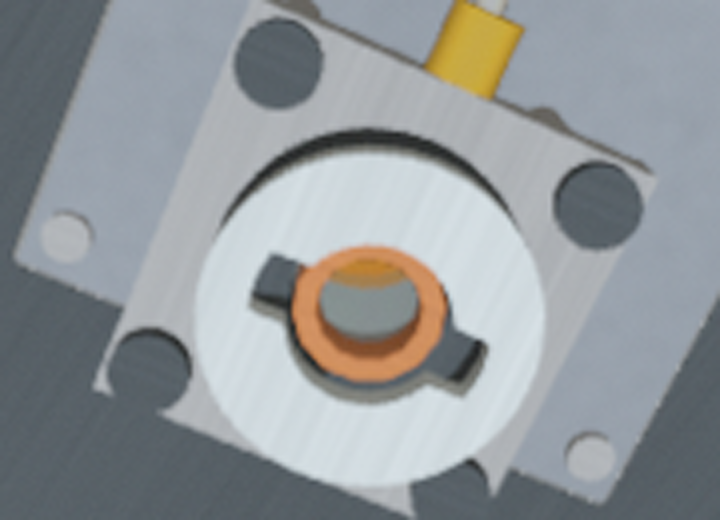

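```bash
cat >> h.py <<'E'
def S(x,y,o,s): return (o[0]+(x+.5)/s-.5,o[1]+(y+.5)/s-.5)
E
python3 - <<'E'
from h import *
c=load("w3")
q=lambda x,y:atz(c,S(x,y,(190,130),4),.130)
# ring outer edge points
pts=np.array([q(195,316),q(545,316),q(370,151),q(370,488)])
print(pts); print((pts[0]+pts[1])/2,(pts[2]+pts[3])/2, np.linalg.norm(pts[0]-pts[1]),np.linalg.norm(pts[2]-pts[3]))
a,b=q(262,276),q(476,367)
d=a-b;print((a+b)/2,np.degrees(np.arctan2(d[1],d[0])),np.linalg.norm(d))
# screws of base plate near head z~.014
s=[atz(c,S(x,y,(190,130),4),.014) for x,y in [(66,237),(590,456)]]; d=s[1]-s[0];print(s,np.degrees(np.arctan2(d[1],d[0])))
# ellipse fit on ring
g=c["color"].astype(int); m=(g.min(2)>185).astype(np.uint8); m[:, :230]=0; m[:,335:]=0; m[:155]=0; m[260:]=0
cs,_=cv2.findContours(m,cv2.RETR_EXTERNAL,cv2.CHAIN_APPROX_NONE); k=max(cs,key=cv2.contourArea); hull=cv2.convexHull(k)[:,0]
P=np.array([atz(c,p,.130)[:2] for p in hull.astype(float)]); A=np.c_[2*P,np.ones(len(P))]; x=np.linalg.lstsq(A,(P**2).sum(1),rcond=None)[0]; print("fit",x[:2],np.sqrt(x[2]+x[0]**2+x[1]**2),len(P))
E
```

```text
[[0.47718513 0.04517825 0.13      ]
 [0.53332431 0.08317893 0.13      ]
 [0.48712244 0.09088183 0.13      ]
 [0.5258163  0.03398104 0.13      ]]
[0.50525472 0.06417859 0.13      ] [0.50646937 0.06243143 0.13      ] 0.06779129787728387 0.06881071697701295
[0.5059817  0.06319693 0.13      ] -169.9892388140061 0.045490590569132634
[array([0.44355041, 0.00527411, 0.014     ]), array([0.6047911 , 0.03419521, 0.014     ])] 10.168785116828841
fit [0.5063895  0.06215407] 0.03399411232452053 39
```

View pics/c7.png

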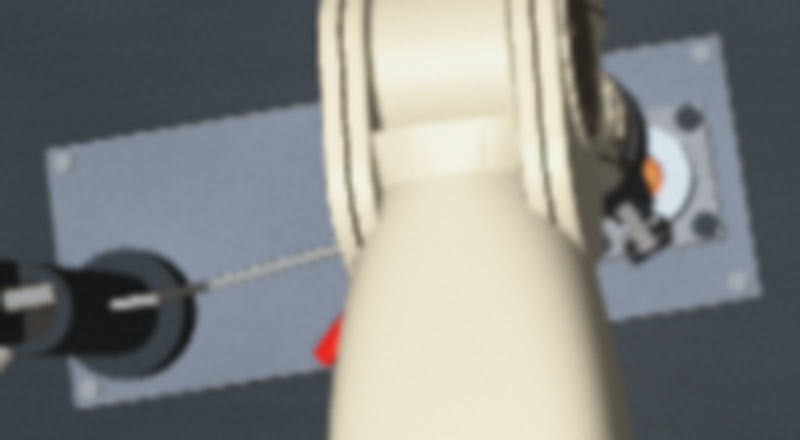

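Mouth centre is about (0.506, 0.063), and the slots lie at 10°. The slot ends were at (262,276) and (476,367) in the crop, and the ring diameter of 68 mm agrees with a height of 0.130. Now to the injector.

```bash
python3 - <<'E'
from h import *
go(.506,-.337,.26,124.5)
E
```

```text
travel [-0.3336 -0.2226 -0.0215] dr [-0.0054 -0.0006 -0.0069]
```

```bash
python3 -m crank '{"dr":[[-0.005,0,0],[-0.005,0,0],[-0.005,0,0],[-0.005,0,0],[-0.005,0,0],[-0.005,0,0],[-0.005,0,0],[-0.005,0,0],[-0.005,0,0]],"travel":[[-0.03,-0.02,-0.01],[-0.075,-0.05,-0.02],[-0.12,-0.08,-0.021],[-0.17,-0.113,-0.021],[-0.22,-0.147,-0.021],[-0.27,-0.18,-0.021],[-0.31,-0.207,-0.021],[-0.334,-0.223,-0.021],[-0.334,-0.223,-0.021]],"hand":[0.05,0.05,0.05,0.05,0.05,0.05,0.05,0.05,0.05]}'
python3 - <<'E'
from h import *
c=cam("wrist","w4"); print(pose()); crop(c,190,110,180,150,4,"c8")
t=load("t1"); print(atz(t,(460,270),.17))
E
```

```text
clock: 6.0
eef_pos: [0.5062, -0.3389, 0.2595]
tool_rot: [0.47, 0.883, 0.0, 0.0]
ft_force: [0.1, 0.4, -0.3]
grip_width: 0.0499
[[-5.59768060e-01  8.28649149e-01  5.54380024e-04  5.06284165e-01]
 [ 8.28649075e-01  5.59767230e-01  1.16585253e-03 -3.37656930e-01]
 [ 6.55758934e-04  1.11199350e-03 -9.99999167e-01  2.59798488e-01]
 [ 0.00000000e+00  0.00000000e+00  0.00000000e+00  1.00000000e+00]]
[ 0.43759062 -0.54715792  0.17      ]
```

View pics/w4.png

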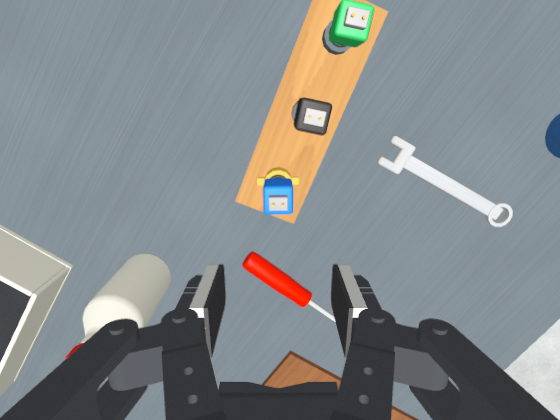

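View pics/c8.png

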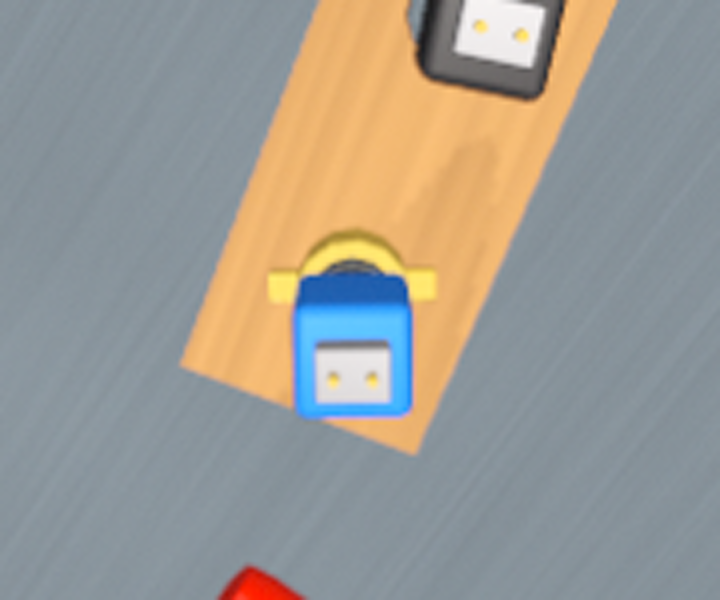

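The injector is square to the tool already: lugs level at (283,285) and (421,284) in the crop, blue top face centred on (353,361).

```bash
python3 - <<'E'
from h import *
c=load("w4"); w=load("s1"); t=load("t1")
q=lambda x,y,z:atz(c,S(x,y,(190,110),4),z)
print("head",q(353,361,.126), np.linalg.norm(q(294,361,.126)-q(412,361,.126)),"plug",q(353,376,.139))
l,r=q(283,285,.054),q(421,284,.054); d=r-l; print("lugs",(l+r)/2,np.degrees(np.arctan2(d[1],d[0])))
pl=S(353,376,(190,110),4)
print(tri((c,pl),(w,S(155,124,(210,110),6)))); print(tri((c,pl),(t,S(597,137,(290,225),7))))
T=np.eye(4)
X=q(353,361,.126); go(X[0],X[1],.09,124.5)
E
```

```text
head [ 0.50688059 -0.33980891  0.126     ] 0.025089186710148922 plug [ 0.50649326 -0.33927462  0.139     ]
lugs [ 0.50690726 -0.3400977   0.054     ] 34.386267953704326
(array([ 0.50609778, -0.33871408,  0.14420711]), [np.float64(0.0008740649152981538), np.float64(0.0008740649152980221)])
(array([ 0.50279095, -0.33198601,  0.1639232 ]), [np.float64(0.0011339166737856046), np.float64(0.0011339166737856395)])
travel [-0.0022 -0.0009  0.1698] dr [ 0.0011 -0.0007 -0.008 ]
```

```bash
python3 -m crank '{"dr":[[0,0,0],[0,0,0],[0,0,0],[0,0,0]],"travel":[[-0.001,0,0.03],[-0.002,-0.001,0.07],[-0.002,-0.001,0.09],[-0.002,-0.001,0.09]],"hand":[0.05,0.05,0.05,0.05]}'
python3 - <<'E'
from h import *
c=cam("wrist","w5"); print(pose()); crop(c,190,110,180,150,4,"c9")
E
```

```text
clock: 6.55
eef_pos: [0.5057, -0.3378, 0.1687]
tool_rot: [0.468, 0.884, 0.001, -0.002]
ft_force: [-0.0, 0.4, 0.2]
grip_width: 0.0499
[[-5.61192408e-01  8.27685332e-01  2.68309708e-04  5.06621407e-01]
 [ 8.27685054e-01  5.61191875e-01  1.06338486e-03 -3.38749655e-01]
 [ 7.29574826e-04  8.18839448e-04 -9.99999399e-01  1.70385035e-01]
 [ 0.00000000e+00  0.00000000e+00  0.00000000e+00  1.00000000e+00]]
```

View pics/c9.png

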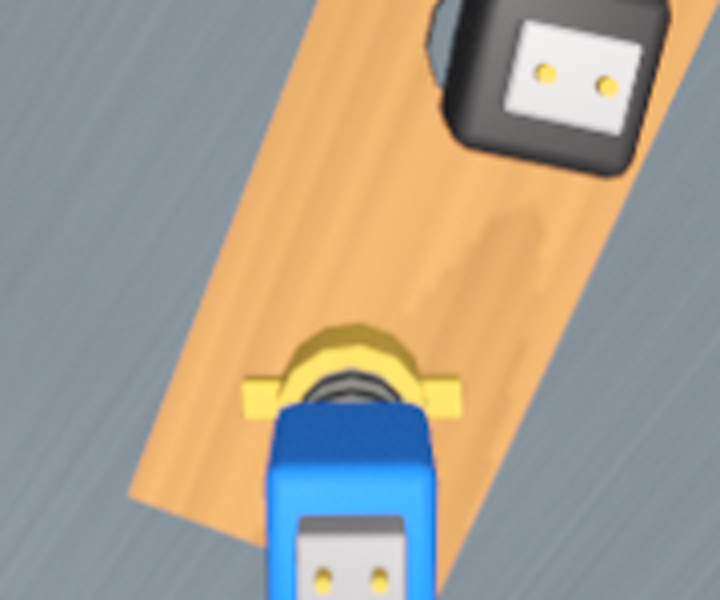

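```bash
python3 - <<'E'
from h import *
a=load("w4");b=load("w5")
p=lambda x,y:S(x,y,(190,110),4)
for u,v in [((283,285),(263,397)),((421,284),(442,397)),((334,379),(323,581)),((372,379),(379,581))]: print(tri((a,p(*u)),(b,p(*v))))
q=lambda x,y,z:atz(b,p(x,y),z)
l,r=q(263,397,.054),q(442,397,.054);d=r-l;print((l+r)/2,np.degrees(np.arctan2(d[1],d[0])));print((q(323,581,.139)+q(379,581,.139))/2)
go(.5068,-.3397,.088,124.5)
E
```

```text
(array([ 0.49213536, -0.35036818,  0.05360994]), [np.float64(0.00020716897773230856), np.float64(0.00020716897773228043)])
(array([ 0.52153602, -0.3296229 ,  0.05571033]), [np.float64(9.861726556132896e-05), np.float64(9.861726556141649e-05)])
(array([ 0.50330265, -0.34166637,  0.14038522]), [np.float64(0.00013514689442766377), np.float64(0.00013514689442774503)])
(array([ 0.50978181, -0.33743002,  0.14008263]), [np.float64(9.01400860165938e-05), np.float64(9.014008601635845e-05)])
[ 0.50707608 -0.34012434  0.054     ] 34.168649216042176
[ 0.50677524 -0.34009986  0.139     ]
travel [-0.0009 -0.0005  0.0824] dr [ 0.0008 -0.0007 -0.0063]
```

Heights agree: lugs about 0.054 and plug top about 0.140 from two wrist views. Now I'll descend and grip.

```bash
python3 -m crank '{"dr":[[0,0,0],[0,0,0],[0,0,0],[0,0,0],[0,0,0],[0,0,0],[0,0,0],[0,0,0],[0,0,0]],"travel":[[-0.001,0,0.02],[-0.001,-0.001,0.055],[-0.001,-0.001,0.077],[-0.001,-0.001,0.082],[-0.001,-0.001,0.082],[-0.001,-0.001,0.082],[-0.001,-0.001,0.082],[-0.001,-0.001,0.082],[-0.001,-0.001,0.082]],"hand":[0.05,0.05,0.05,0.05,0.035,0.01,0.01,0.01,0.01]}'
python3 -m crank '{"dr":[[0,0,0],[0,0,0],[0,0,0],[0,0,0],[0,0,0],[0,0,0]],"travel":[[0,0,-0.01],[0,0,-0.04],[0,0,-0.09],[0,0,-0.14],[0,0,-0.16],[0,0,-0.16]],"hand":[0.01,0.01,0.01,0.01,0.01,0.01]}'
python3 - <<'E'
from h import *
c=cam("wrist","w6"); print(pose())
c=cam("scene","s2");crop(c,180,60,170,150,4,"c10")
go(.5062,.0627,.25,100.1)
E
```

```text
clock: 7.72
eef_pos: [0.5074, -0.3428, 0.0904]
tool_rot: [0.47, 0.883, 0.0, 0.002]
ft_force: [0.6, 0.9, 6.1]
grip_width: 0.0254
clock: 8.48
eef_pos: [0.5064, -0.3428, 0.2503]
tool_rot: [0.47, 0.883, -0.0, 0.002]
ft_force: [-0.6, -0.9, -3.6]
grip_width: 0.0256
[[-5.58670663e-01  8.29389122e-01  8.79992129e-04  5.05657749e-01]
 [ 8.29389437e-01  5.58670889e-01 -1.28779107e-05 -3.42297802e-01]
 [-5.02306784e-04  7.22661665e-04 -9.99999613e-01  2.48207273e-01]
 [ 0.00000000e+00  0.00000000e+00  0.00000000e+00  1.00000000e+00]]
travel [ 0.335   0.2269 -0.0025] dr [-0.0005 -0.0017  0.4166]
```

View pics/w6.png

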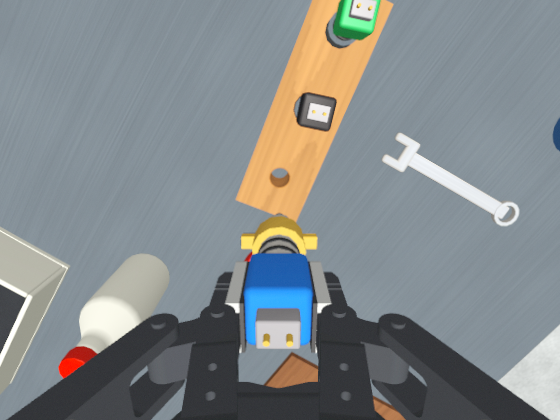

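View pics/c10.png

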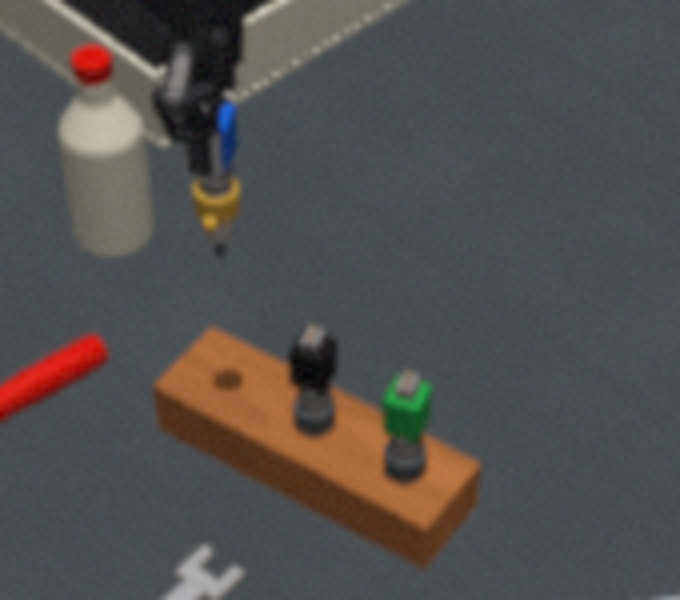

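```bash
cat > cmd.py <<'E'
from h import *
# composed commanded shifts (final row of each call)
L=[([0,0,-.27],[-.251,-.118,.031]),([0,0,0],[0,0,.133]),([0,0,.42],[-.0065,.033,-.001]),([0,0,0],[0,0,-.15]),
([.004,0,.366],[-.193,-.107,-.02]),([-.005,0,0],[-.334,-.223,-.021]),([0,0,0],[-.002,-.001,.09]),([0,0,0],[-.001,-.001,.082]),([0,0,0],[0,0,-.16])]
meas=[None,[.3948,.2301,.2002],[.3956,.2307,.0689],[.4088,.2612,.069],[.4096,.2632,.2228],[.5031,.0629,.2368],[.5062,-.3389,.2595],[.5057,-.3378,.1687],[.5074,-.3428,.0904],[.5064,-.3428,.2503]]
def chain(L=L):
    a=1.109+np.pi/2; X=np.array([np.cos(a),np.sin(a),0]);Z=np.array([0,0,-1.])
    T=np.eye(4);T[:3,:3]=np.c_[X,np.cross(Z,X),Z];T[:3,3]=[.223,.448,.231]; out=[T]
    for r,t in L:
        N=np.eye(4);N[:3,:3]=Ro.from_rotvec(r).as_matrix();N[:3,3]=t;T=T@N;out.append(T)
    return out
E
python3 - <<'E'
from cmd import *
E
mv=1; mv cmd.py cmdp.py 2>/dev/null || true; python3 - <<'E'
from cmdp import *
C=chain()
for i,T in enumerate(C):
    if meas[i] is not None: print(i,T[:3,3].round(4),(np.array(meas[i])-T[:3,3]).round(4),np.degrees(np.arctan2(T[1,0],T[0,0])).round(2))
E
```

```text
1 [0.3951 0.2305 0.2   ] [-0.0003 -0.0004  0.0002] 169.01
2 [0.3951 0.2305 0.067 ] [0.0005 0.0002 0.0019] 169.01
3 [0.4078 0.2617 0.068 ] [ 0.001  -0.0005  0.001 ] 144.95
4 [0.4078 0.2617 0.218 ] [0.0018 0.0015 0.0048] 144.95
5 [0.5043 0.0632 0.238 ] [-0.0012 -0.0003 -0.0012] 123.98
6 [ 0.5061 -0.3383  0.2601] [ 0.0001 -0.0006 -0.0006] 123.98
7 [ 0.5065 -0.3405  0.1701] [-0.0008  0.0027 -0.0014] 123.98
8 [ 0.5064 -0.3419  0.0881] [ 0.001  -0.0009  0.0023] 123.98
9 [ 0.5062 -0.3419  0.2481] [ 0.0002 -0.0009  0.0022] 123.98
```

```bash
python3 - <<'E'
from cmdp import *
Ct=eyes.camera("wrist")["T_tool_cam"]  # calib only
C=chain()
def wc(n,i):
    c=load(n); M=np.linalg.inv(C[i]@Ct); c["R"]=M[:3,:3];c["t"]=M[:3,3]; return c
c=wc("w3",5); q=lambda x,y:atz(c,S(x,y,(190,130),4),.130)
pts=np.array([q(195,316),q(545,316),q(370,151),q(370,488)]); print(pts.mean(0))
a,b=q(262,276),q(476,367);d=a-b;print((a+b)/2,np.degrees(np.arctan2(d[1],d[0])))
g=c["color"].astype(int); m=(g.min(2)>185).astype(np.uint8); m[:, :230]=0; m[:,335:]=0; m[:155]=0; m[260:]=0
cs,_=cv2.findContours(m,cv2.RETR_EXTERNAL,cv2.CHAIN_APPROX_NONE); k=max(cs,key=cv2.contourArea); hull=cv2.convexHull(k)[:,0]
P=np.array([atz(c,p,.130)[:2] for p in hull.astype(float)]); A=np.c_[2*P,np.ones(len(P))]; x=np.linalg.lstsq(A,(P**2).sum(1),rcond=None)[0]; print("fit",x[:2],np.sqrt(x[2]+x[0]**2+x[1]**2))
# injector in tool
c=load("w6"); M=np.linalg.inv(Ct);c["R"]=M[:3,:3];c["t"]=M[:3,3]
for p,z in [((247,242),.034),((311,242),.034),((267,341),-.051),((290,341),-.051),((278,258),-.038)]: print(p,atz(c,p,z).round(4))
crop(c,210,190,140,180,3,"c11"); print("mouth in pose5 tool",(C[5][:3,:3].T@(np.r_[x[:2],.13]-C[5][:3,3])).round(4))
for n,i in (("w4",6),("w5",7)):
    c=wc(n,i); p=lambda x,y:S(x,y,(190,110),4)
    uv={"w4":[(283,285),(421,284)],"w5":[(263,397),(442,397)]}[n]
    X=sum(atz(c,p(*u),.054) for u in uv)/2; print(n,X, C[8][:3,:3].T@(X-C[8][:3,3]))
E
```

```text
[0.50774936 0.06324521 0.13      ]
[0.50786846 0.06313871 0.13      ] -170.03902013851618
fit [0.50828539 0.06208685] 0.03417832882904221
(247, 242) [ 0.0033 -0.0176  0.034 ]
(311, 242) [0.0033 0.0186 0.034 ]
(267, 341) [ 0.0052 -0.0038 -0.051 ]
(290, 341) [ 0.0052  0.0038 -0.051 ]
(278, 258) [ 0.0289 -0.0002 -0.038 ]
mouth in pose5 tool [-0.0031  0.003   0.108 ]
w4 [ 0.50711509 -0.33976154  0.054     ] [0.00138685 0.00177121 0.03411492]
w5 [ 0.50857549 -0.34357569  0.054     ] [-0.00259225  0.00085072  0.03411679]
```

View pics/c11.png

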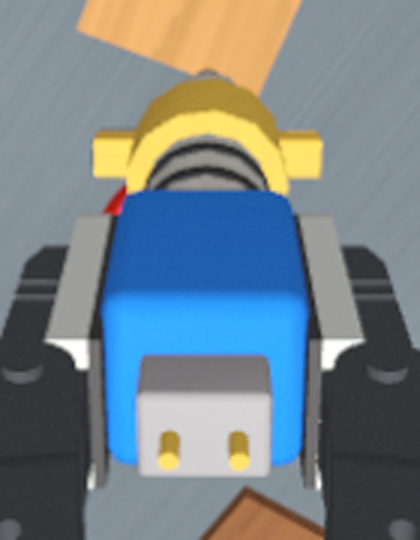

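```bash
python3 - <<'E'
from cmdp import *
go(.5075,.0597,.25,100.1,chain()[9])
E
```

```text
travel [ 0.3323  0.2255 -0.0019] dr [0.0012 0.0005 0.4167]
```

```bash
python3 -m crank '{"dr":[[0,0,0],[0,0,0.05],[0,0,0.1],[0,0,0.18],[0,0,0.26],[0,0,0.33],[0,0,0.39],[0.001,0,0.417],[0.001,0,0.417],[0.001,0,0.417]],"travel":[[0.02,0.014,-0.002],[0.06,0.041,-0.002],[0.107,0.072,-0.002],[0.155,0.105,-0.002],[0.204,0.138,-0.002],[0.252,0.17,-0.002],[0.296,0.2,-0.002],[0.322,0.218,-0.002],[0.332,0.2255,-0.002],[0.332,0.2255,-0.002]],"hand":[0.01,0.01,0.01,0.01,0.01,0.01,0.01,0.01,0.01,0.01]}'
python3 - <<'E'
from h import *
c=cam("wrist","w7"); print(pose()); crop(c,200,120,170,150,4,"c12")
c=cam("scene","s3");crop(c,300,120,170,150,4,"c13")
c=cam("top","t4");crop(c,170,180,120,100,6,"c14")
E
```

```text
clock: 9.88
eef_pos: [0.5068, 0.0592, 0.2493]
tool_rot: [0.642, 0.767, -0.001, -0.0]
ft_force: [-0.3, -1.1, -2.8]
grip_width: 0.025
[[-0.17522165  0.98452805 -0.00137392  0.50701254]
 [ 0.98452837  0.17521978 -0.00138202  0.05842555]
 [-0.0011199  -0.00159483 -0.9999981   0.24954373]
 [ 0.          0.          0.          1.        ]]
```

View pics/c12.png

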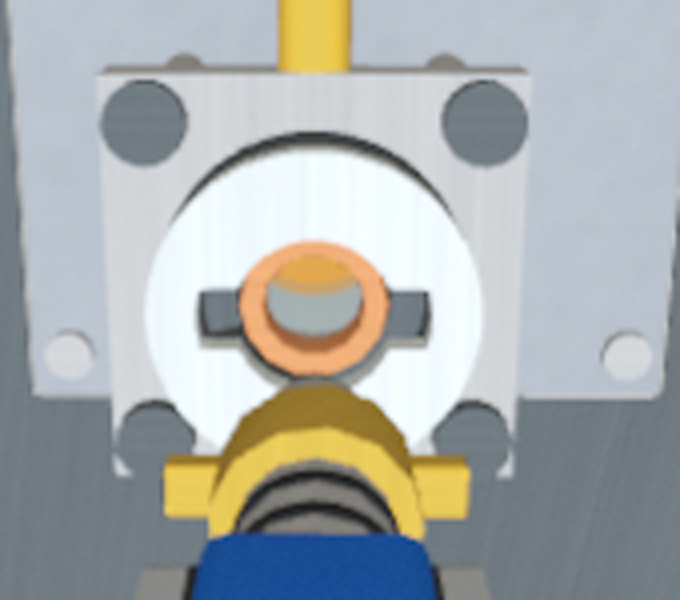

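View pics/c13.png

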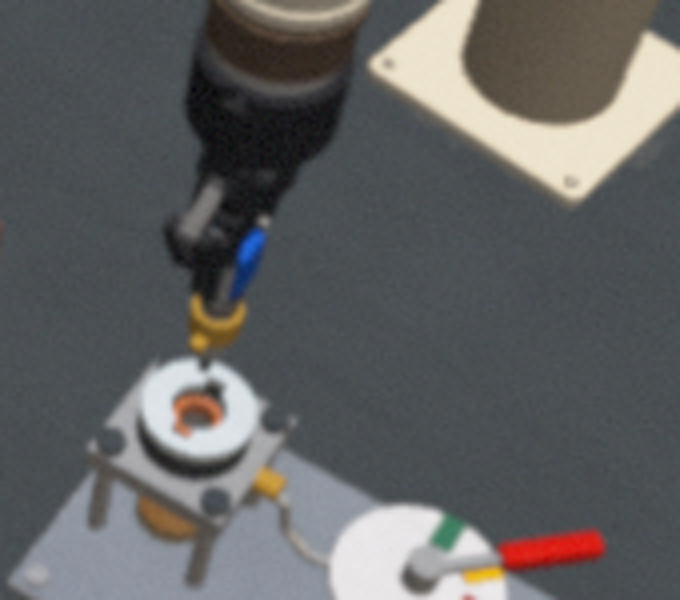

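Slots and lugs are parallel. In the crop, the slots centre on (314,315) and the lugs on (316,488). Next I'll compute both in the tool frame.

```bash
python3 - <<'E'
from h import *
c=load("w7"); Ct=eyes.camera("wrist")["T_tool_cam"]; M=np.linalg.inv(Ct);c["R"]=M[:3,:3];c["t"]=M[:3,3]
p=lambda x,y,z:atz(c,S(x,y,(200,120),4),z)
for tz in (.248,.250):
    zm=tz-.130
    r=[p(145,312,zm),p(483,312,zm),p(314,149,zm)]
    # circle fit on ring (visible part)
    g=c["color"].astype(int); m=(g.min(2)>190).astype(np.uint8)
    y0=120+205//4
    pts=[S(x,y,(200,120),4) for x,y in [(145,312),(483,312),(314,149),(173,230),(455,230),(232,170),(398,170)]]
    P=np.array([atz(c,q,zm)[:2] for q in pts]);A=np.c_[2*P,np.ones(len(P))];x=np.linalg.lstsq(A,(P**2).sum(1),rcond=None)[0]
    print(tz,"mouth tool",x[:2].round(4),np.sqrt(x[2]+x[0]**2+x[1]**2).round(4),"slots",(p(198,313,zm)+p(431,313,zm))/2)
    l=[p(198,313,zm),p(431,313,zm)];print(np.degrees(np.arctan2(*(l[1]-l[0])[:2])))
for z in (.032,.034,.036):
    l,r=p(164,488,z),p(470,488,z);print("lugs",(l+r)/2,np.linalg.norm(r-l))
E
```

```text
0.248 mouth tool [0.0041 0.0005] 0.0336 slots [0.00509176 0.00055979 0.118     ]
0.003776615950550179
0.25 mouth tool [0.0036 0.0005] 0.0339 slots [0.00451434 0.00056431 0.12      ]
0.0037766159505526367
lugs [0.00443999 0.00073495 0.032     ] 0.042845078963003415
lugs [0.00356958 0.00074372 0.034     ] 0.04333775501504625
lugs [0.00269916 0.0007525  0.036     ] 0.04383043106708907
```

View pics/c14.png

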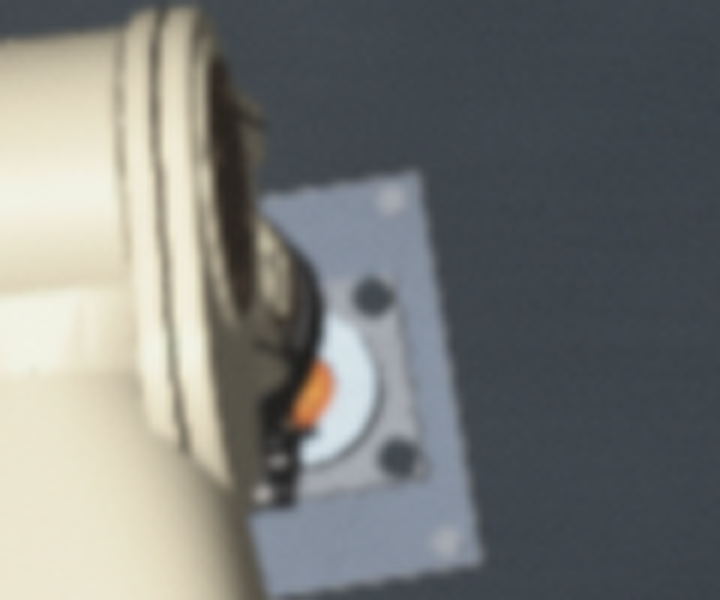

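```bash
python3 -m crank '{"dr":[[0,0,0],[0,0,0],[0,0,0],[0,0,0],[0,0,0],[0,0,0]],"travel":[[0.001,0,0.015],[0.001,0,0.035],[0.001,0,0.052],[0.001,0,0.062],[0.001,0,0.064],[0.001,0,0.064]],"hand":[0.01,0.01,0.01,0.01,0.01,0.01]}'
python3 - <<'E'
from h import *
c=cam("wrist","w8"); print(pose()[:3,3]); crop(c,200,120,170,150,4,"c15")
c=cam("scene","s4");crop(c,300,160,120,100,6,"c16")
E
```

```text
clock: 10.82
eef_pos: [0.5075, 0.0599, 0.1866]
tool_rot: [0.642, 0.766, 0.0, 0.0]
ft_force: [-0.7, -0.3, -2.9]
grip_width: 0.0255
[0.5077209  0.05998386 0.18698931]
```

View pics/c15.png

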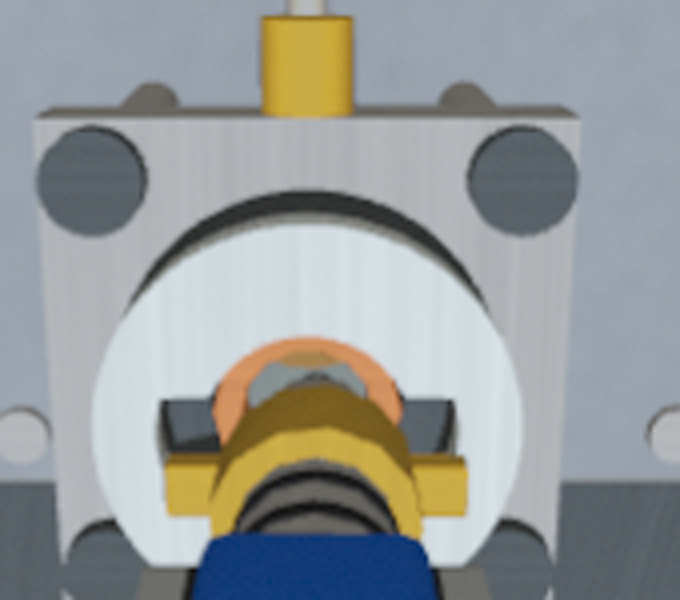

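View pics/c16.png

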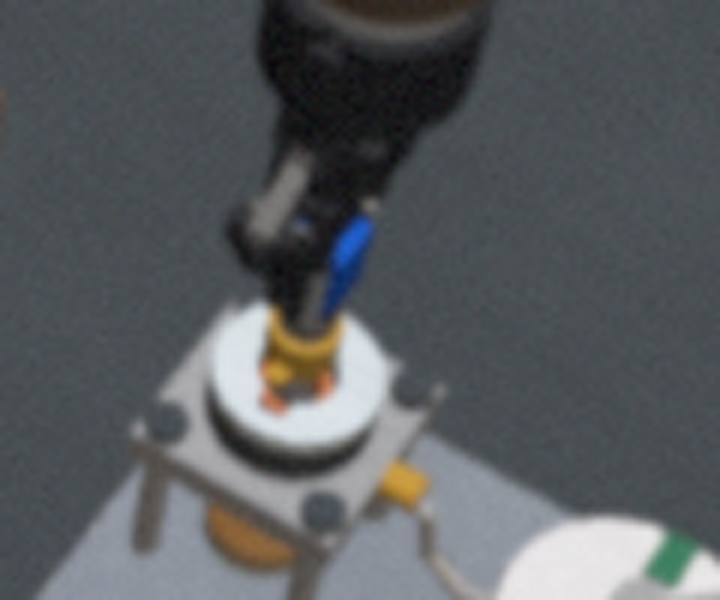

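```bash
python3 - <<'E'
from h import *
c=load("w8"); Ct=eyes.camera("wrist")["T_tool_cam"]; M=np.linalg.inv(Ct);c["R"]=M[:3,:3];c["t"]=M[:3,3]
p=lambda x,y,z:atz(c,S(x,y,(200,120),4),z)
for tz in (.185,.187):
    zm=tz-.130
    pts=[S(x,y,(200,120),4) for x,y in [(92,418),(522,418),(307,224),(133,305),(482,305),(196,252),(420,252)]]
    P=np.array([atz(c,q,zm)[:2] for q in pts]);A=np.c_[2*P,np.ones(len(P))];x=np.linalg.lstsq(A,(P**2).sum(1),rcond=None)[0]
    print(tz,"mouth tool",x[:2].round(4),np.sqrt(x[2]+x[0]**2+x[1]**2).round(4),"slots far edge",p(161,400,zm),p(455,400,zm))
for z in (.034,.036):
    l,r=p(165,488,z),p(468,488,z);print("lugs",(l+r)/2,np.linalg.norm(r-l), "far edge",p(316,457,z))
E
```

```text
0.185 mouth tool [ 0.0035 -0.0007] 0.0337 slots far edge [ 0.0092536  -0.02337148  0.055     ] [0.00925392 0.02220524 0.055     ]
0.187 mouth tool [ 0.0028 -0.0007] 0.034 slots far edge [ 0.00853374 -0.02360853  0.057     ] [0.00853406 0.02243107 0.057     ]
lugs [0.00356926 0.00066998 0.034     ] 0.04291251327754814 far edge [0.00830925 0.00059108 0.034     ]
lugs [0.00269884 0.00067795 0.036     ] 0.043400354000745205 far edge [0.00749272 0.00059815 0.036     ]
```

```bash
python3 -m crank '{"dr":[[0,0,0],[0,0,0],[0,0,0],[0,0,0],[0,0,0],[0,0,0]],"travel":[[-0.0003,-0.0014,0],[-0.0003,-0.0014,0.004],[-0.0003,-0.0014,0.008],[-0.0003,-0.0014,0.012],[-0.0003,-0.0014,0.017],[-0.0003,-0.0014,0.018]],"hand":[0.01,0.01,0.01,0.01,0.01,0.01]}'
python3 - <<'E'
from h import *
c=cam("wrist","w9"); o=bot.get_obs();print(o["eef_pos"],o["ft_force"]); crop(c,200,120,170,150,4,"c17")
E
```

```text
clock: 11.72
eef_pos: [0.5056, 0.0594, 0.1678]
tool_rot: [0.642, 0.767, -0.0, -0.0]
ft_force: [0.6, -0.3, -4.0]
grip_width: 0.0253
[0.50567157 0.05943237 0.16792284] [-0.15199792  0.00668739 -3.96114405]
```

View pics/c17.png

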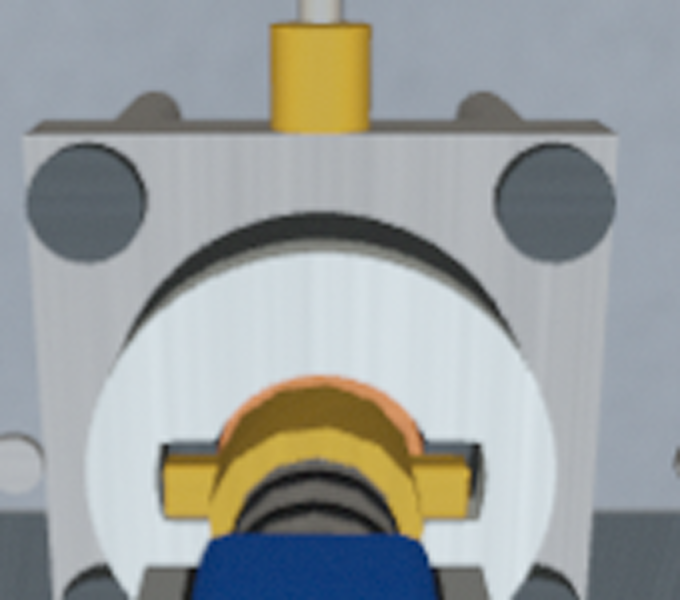

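```bash
python3 -m crank '{"dr":[[0,0,0],[0,0,0],[0,0,0],[0,0,0],[0,0,0]],"travel":[[0.0002,0.0006,0],[0.0002,0.0006,0.002],[0.0002,0.0006,0.004],[0.0002,0.0006,0.006],[0.0002,0.0006,0.006]],"hand":[0.01,0.01,0.01,0.01,0.01]}'
python3 - <<'E'
from h import *
c=cam("wrist","w10"); o=bot.get_obs();print(o["eef_pos"],o["ft_force"],o["ft_torque"]); crop(c,200,120,170,150,4,"c18")
E
```

```text
clock: 12.4
eef_pos: [0.5066, 0.0598, 0.1628]
tool_rot: [0.642, 0.767, 0.0, 0.0]
ft_force: [-0.3, 0.2, 0.6]
grip_width: 0.0256
[0.5066085  0.05978206 0.16283652] [-0.90352913 -1.01293983  1.07548407] [-0.0175936   0.27837157 -0.0359938 ]
```

View pics/c18.png

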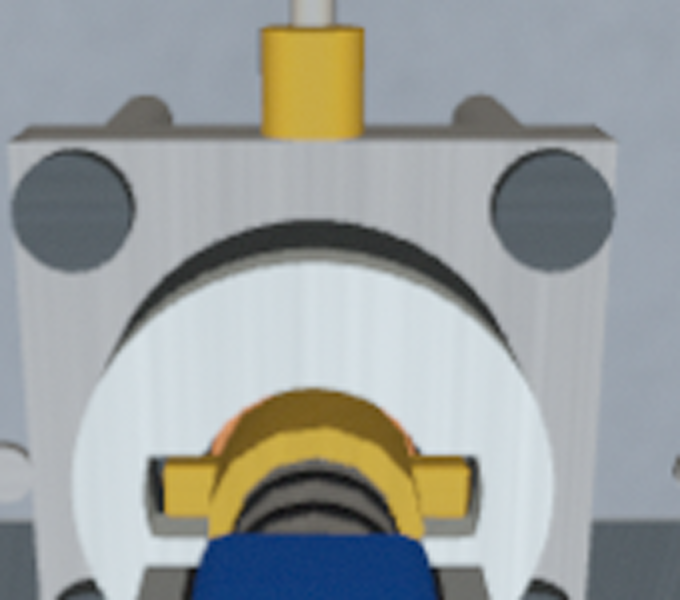

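The lugs are inside the slots (lug ends at x 163 and 470, slot ends at 146 and 480 in the crop), and the spring has begun to carry load. Now I'll push down.

```bash
python3 -m crank '{"dr":[[0,0,0],[0,0,0],[0,0,0],[0,0,0],[0,0,0],[0,0,0]],"travel":[[0,0,0.002],[0,0,0.004],[0,0,0.006],[0,0,0.008],[0,0,0.009],[0,0,0.009]],"hand":[0.01,0.01,0.01,0.01,0.01,0.01]}'
python3 - <<'E'
from h import *
o=bot.get_obs();print(o["eef_pos"],o["ft_force"],o["ft_torque"])
E
```

```text
clock: 13.2
eef_pos: [0.5067, 0.0598, 0.1544]
tool_rot: [0.642, 0.767, 0.0, 0.001]
ft_force: [-2.8, -0.7, 9.2]
grip_width: 0.0255
[0.50668631 0.05976402 0.15442422] [-2.84344477 -0.65370559  9.16192416] [-0.12355789  0.94218858 -0.02904086]
```

```bash
python3 -m crank '{"dr":[[0,0,0],[0,0,0],[0,0,0]],"travel":[[0,0,0.001],[0,0,0.0015],[0,0,0.0015]],"hand":[0.01,0.01,0.01]}'
python3 - <<'E'
from h import *
c=cam("wrist","w11");o=bot.get_obs();print(o["eef_pos"],o["ft_force"],o["ft_torque"],o["joint_pos"]);crop(c,200,120,170,150,4,"c19")
E
```

```text
clock: 13.58
eef_pos: [0.5068, 0.0597, 0.1543]
tool_rot: [0.642, 0.767, 0.001, 0.001]
ft_force: [-5.8, -1.6, 16.7]
grip_width: 0.0253
[0.50677031 0.05973636 0.15428981] [-5.82546229 -0.57057153 17.02396332] [-0.26243122  1.6501077   0.03073563] [ 1.17671937e-01  3.05676935e-01 -1.13355952e-01  1.14921140e+00
 -5.66251360e-04  1.51250543e+00]
```

View pics/c19.png

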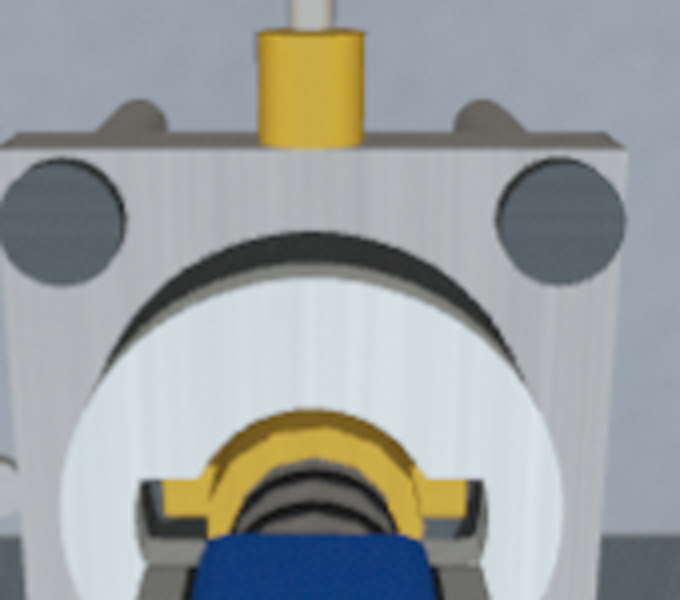

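It is home: the last 1.5 mm of command only raised the force, by 8 N with no motion. Now I'll turn clockwise about the injector's axis.

```bash
python3 -m crank '{"dr":[[0,0,0.1],[0,0,0.25],[0,0,0.4],[0,0,0.55],[0,0,0.7],[0,0,0.7]],"travel":[[0,-0.0008,0],[0.0001,-0.0012,0],[0.0002,-0.0017,0],[0.0004,-0.0021,0],[0.0007,-0.0024,0],[0.0007,-0.0024,0]],"hand":[0.01,0.01,0.01,0.01,0.01,0.01]}'
python3 - <<'E'
from h import *
c=cam("wrist","w12");o=bot.get_obs();print(o["eef_pos"],o["ft_force"],o["ft_torque"],o["joint_pos"]);crop(c,200,120,170,150,4,"c20")
E
```

```text
clock: 14.38
eef_pos: [0.5056, 0.0602, 0.1544]
tool_rot: [0.866, 0.499, 0.002, 0.001]
ft_force: [-1.7, -0.8, 13.7]
grip_width: 0.0252
[0.50554272 0.06020691 0.1543499 ] [-2.56693919 -0.42737256 13.21585304] [-0.08134734  0.81977157 -0.05796769] [ 1.18711551e-01  3.01508061e-01 -1.19073659e-01  1.14510811e+00
 -2.95641011e-04  2.21387583e+00]
```

View pics/c20.png

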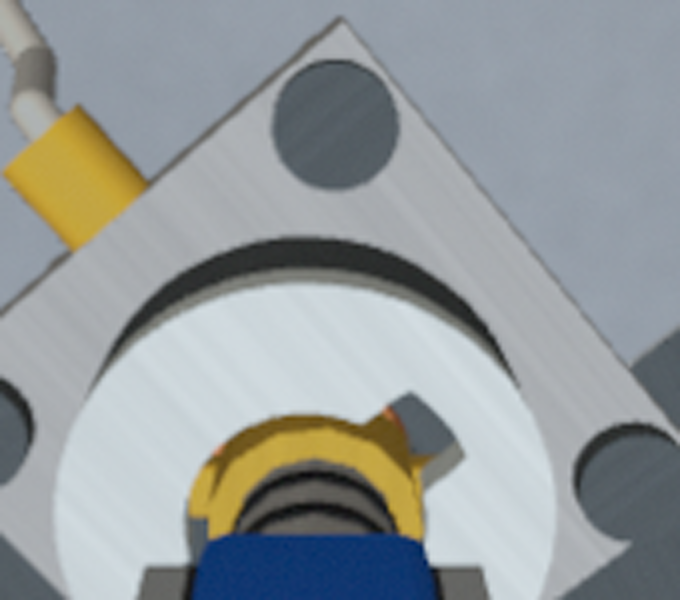

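```bash
python3 -m crank '{"dr":[[0,0,0.12],[0,0,0.27],[0,0,0.42],[0,0,0.56],[0,0,0.65],[0,0,0.71],[0,0,0.74],[0,0,0.74]],"travel":[[0,-0.0004,0.0003],[0.0001,-0.0008,0.0005],[0.0003,-0.0012,0.0005],[0.0005,-0.0016,0.0005],[0.0006,-0.0018,0.0005],[0.0007,-0.002,0.0005],[0.0007,-0.002,0.0005],[0.0007,-0.002,0.0005]],"hand":[0.01,0.01,0.01,0.01,0.01,0.01,0.01,0.01]}'
python3 - <<'E'
from h import *
c=cam("wrist","w13");o=bot.get_obs();print(o["eef_pos"],o["ft_force"],o["ft_torque"],o["joint_pos"],pose()[:2,0]);crop(c,200,120,170,150,4,"c21")
T=pose();print("yaw",np.degrees(np.arctan2(T[1,0],T[0,0])))
c=cam("scene","s5");crop(c,300,160,170,130,4,"c22")
E
```

```text
clock: 15.42
eef_pos: [0.5047, 0.0613, 0.1542]
tool_rot: [0.988, 0.154, 0.003, 0.001]
ft_force: [-1.6, -1.6, 14.7]
grip_width: 0.0255
[0.50473104 0.06126522 0.15422241] [-2.29016404 -2.59408487 15.23303208] [-0.51549511  0.63460365  0.95179905] [ 1.22098045e-01  2.99401614e-01 -1.22396842e-01  1.14266067e+00
 -2.18962374e-03  2.95457005e+00] [0.95258449 0.30421855]
yaw 17.711466203867825
```

View pics/c21.png

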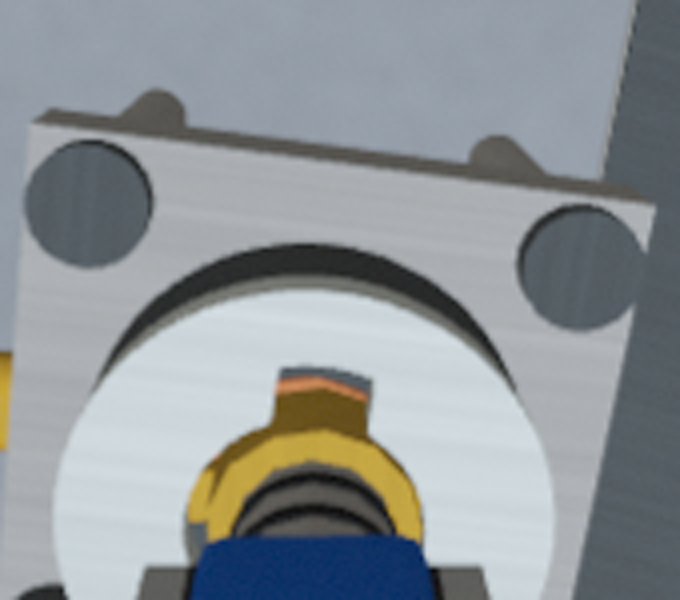

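View pics/c22.png

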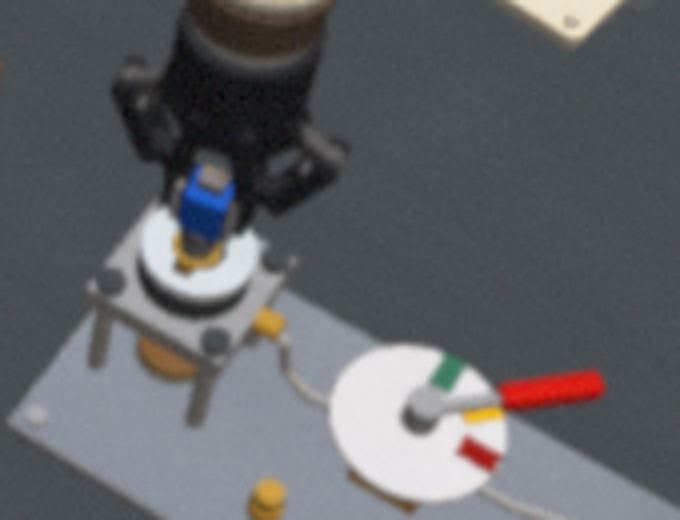

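```bash
python3 -m crank '{"dr":[[0,0,0],[0,0,0],[0,0,0],[0,0,0]],"travel":[[0,0,0.0003],[0,0,0.0003],[0,0,0.0003],[0,0,0.0003]],"hand":[0.01,0.01,0.01,0.01]}'
python3 - <<'E'
from h import *
c=cam("top","t5");o=bot.get_obs();print(o["eef_pos"],o["ft_force"],o["ft_torque"],o["grip_width"])
cam("wrist","w14");crop(c,60,200,200,110,4,"c23")
E
```

```text
clock: 16.02
eef_pos: [0.5048, 0.0613, 0.1542]
tool_rot: [0.988, 0.154, 0.003, 0.001]
ft_force: [-2.9, -3.1, 15.9]
grip_width: 0.0253
[0.50477174 0.06127246 0.15420116] [-3.31223691 -3.10803698 15.5532602 ] [-0.5648275   0.76563102  0.94321564] 0.025363871894693916
```

View pics/w14.png

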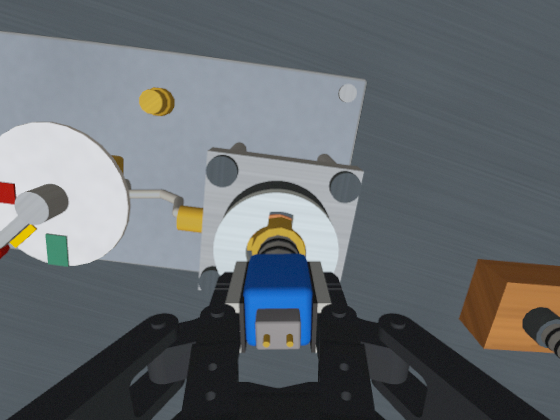

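View pics/c23.png

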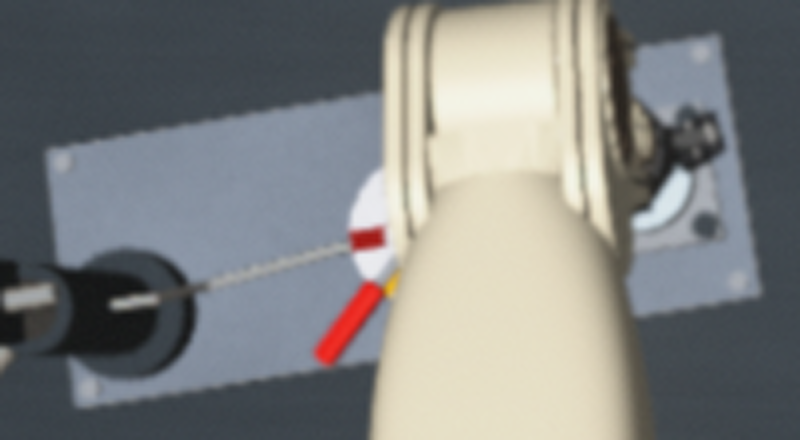

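The last pictures look right. The handle in the top crop runs from (374,290) to (325,358), a direction of about 144° against 145° for vent, and the push and stop torque are steady. Handing in.

```bash
python3 - <<'E'
from workcell import job
print(job.job_done())
E
```

```text
the job is handed in; nothing more can be done
None
```

I set the lever to the vent mark and fitted the blue injector into the test head. It was pushed fully home, turned clockwise to the stop, and is still gripped and pressed there. I handed it in at about 16 s; no verdict is reported back.

What the last checks showed:
- **Lever:** it points at about 144–145° in the pictures, against 145° for the vent mark.
- **Fully home:** the tool height held at 0.154 m while extra push only raised the force. The upward force read about 15.5 N steady, above the 9.6 N spring.
- **At the stop:** the torque about the vertical axis rose from about 0 to 0.95 N m, after about 82° of commanded turn.
- **Grip:** the opening is 25 mm on the 26 mm head, and the injector sits squarely in the fingers.
- **Rest of the bench:** I touched nothing else. The black and green injectors stood unchanged after the pick; I did not compare everything again at the end.

Small disagreements:
- The final tool yaw puts the lugs about 2° past the nominal stop, which I put down to wrist or grip flex.
- Position readings and commands differed by 1–2 mm (up to 5 mm once), so I aligned the injector to the head by the wrist pictures instead.
- A side force of 3–4 N remains on the tool.

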